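Weigh a sample cup and load the right mixer drive

ROBOT

A 6-joint arm with a two-finger parallel gripper is mounted at the origin on the work surface. World frame = base frame: x ahead of the robot, y to its left, z up, the work surface at z = 0. Lengths are in m, angles in rad, forces in N, time in s.
With the tool pointing down it reaches from about 0.25 to 0.775 m from the base axis. Payload 4 kg.
Tool frame: the origin (TCP) lies midway between the tips of the shut fingers; the grasp point (between the pads) lies 19 mm behind it; z points along the fingers, x is the direction in which the jaws open and shut, and the axes are right-handed (so a half turn about z gives the same grasp; the last joint's range is limited). The gripper opens to 94 mm and grips with 3 to 60 N. Pads are 16 mm wide; open, the fingers measure 119 mm over their backs; the gripper's body (75 mm by 177 mm) begins 78 mm behind the grasp point.
Start: joints at [-1.333, 0.087, 1.371, -0, 1.684, -0.103], TCP at [0.184, -0.518, 0.206] pointing down, gripper open.
Joint ranges: [-3.1, 3.1], [-0.76, 2.03], [0.27, 2.55], [-1.08, 4.22], [0.17, 2.65], [-2.57, 2.57]. Speed limits (rad/s): [2.79, 2.79, 3.14, 3.14, 3.14, 3.14].

INTERFACE

Orientations are given as [roll, pitch, yaw] about the fixed x, y, z axes, in that order (R = Rz(yaw) Ry(pitch) Rx(roll)).
In Python, from bench import robot, eyes, close_job gives the robot as it stands.
- The arm moves only by the shell command python3 -m jog 'ROWS'. ROWS is JSON, a list of rows, each a list of 3 entries, a list of its own where there are three numbers: the turn, a rotation vector about the tool's x, y, z in degrees, then the shift along the tool's x, y, z in mm, then the closure, from -1 (fully open) to 1 (shut). In form: [[[wx, wy, wz], [x, y, z], claw], ...]. A call has 1 to 5 rows; each row is the pose to reach, as a shift and turn from the pose commanded when the call began, along the tool's axes at that moment; what a row does not reach only later rows make up. A row lasts 1/10 s, in which the tool goes at most 50 mm and 8.59 degrees, less where a joint would pass 70% of its speed; a pose out of reach is approached as far as the arm can. A call with a gripper value outside its range is refused whole. The fingers move at their own pace and stop on an object; the grip force is fixed at half the most. Time passes only in rows, so rows that repeat a pose let the fingers close. It gives the time, the measured TCP pose, the force and the opening at its end, in the units of the state.
- robot.get_obs(): the state, without advancing time (a new reading comes with each control period).
- eyes.snapshot(name): name is "scene" or "top" or "wrist"; returns (picture, depth): 384x512x3 uint8, red, green, blue; 384x512 float32, m along the optical axis (not along the pixel's ray), 0 where there is no reading.
- eyes.camera_params(name): a dict with "mtx" (3x3 intrinsics, pixels), "k1" (the pictures are not rectified: a ray, as slopes to the right and down, at radius r is drawn at 1 + k1 r^2 times it, then the intrinsics apply), "world_to_cam" (4x4, takes a point from world to camera coordinates). Camera axes: x right, y up, looking along -z (the intrinsics and any distortion apply to the point x, -y, -z); pixel columns grow to the right and rows downward; lengths in m; the calibration is good to about 2 mm. A picture is of the moment at which its call begins: read the wrist's pose just before it. camera_params takes no time and is no camera call; for the wrist camera it gives the pose at the moment of the call.
- close_job(): hands the job in, once; it reports no verdict.
The state is a dict: "time": time; "joint_positions": joint angles; "qvel": joint speeds; "joint_torque": joint torques, N m; "tool_pos": TCP position; "ee_rot": TCP orientation; "wrist_force": force on the tool from outside, world axes, zero at the start; "wrist_torque": the same for the moment, N m; "width": finger opening in m.
Only numpy, scipy, OpenCV 4.12 (cv2) and the standard library are available. Lean on these libraries where they do the work, as an engineer would, in place of code of your own. Each camera call takes 0.05 s, during which the arm holds its last target. There are 200 camera calls.

TASK

Weigh the steel sample cup: stand it gently on the empty pan of the beam balance, let go, and see from the beam whether it is heavier or lighter than the brass weight on the other pan. Then load it into the square mixer drive if it is heavier or the round one if it is lighter: turn it under light downward pressure until it drops over the drive dog and stands fully home and upright, and let go. Never force it down, don't touch the balance with the gripper, and leave everything else as it is.

Things in the scene. Friction and masses are not known exactly. Their poses are not given: they have to be found in the camera images.
- cup_mid (a point): Steel sample cup: upright cylinder, 56 mm in diameter (lid 52), 85 mm tall, 0.23 to 0.47 kg, standing on the bench. This point is its centre, 42.5 mm above its underside; z is its axis. Below are four feet 8 mm tall filling the corners of a 38 mm square with sides along x and y; between them a cross of two grooves 10 mm wide, 8 mm deep, along x and y: each quarter turn is alike.
- balance: Beam balance, base 90 x 150 mm, origin centred under it. The beam lies along y and rocks about a line along x, 55 mm above the origin. Two flat round pans, 90 mm in diameter, centred 120 mm from the pivot; tops 76 mm above the bench when level. Empty pan at +y; a 350 g brass weight (42 mm wide, 52 mm tall) fixed on the -y pan. A pointer and scale stand 142 mm high over the middle.
- beam (a joint): Tilt of the beam and its pans in rad: 0 level, positive with the cup's (+y) pan down, negative with it up (stop at -0.16). It rests at -0.16 while the +y pan is empty. With the cup on the pan, above 0 means heavier than the brass weight, below 0 lighter, about 0.004 rad for each percent. It settles in about 1 s.
- pan (a point): Centre of the top face of the empty pan when the beam is level. This point does not move with the beam: at the -0.16 stop the pan is 19 mm higher and leans by 0.16 rad.
- square_drive: Mixer drive for heavy cups, square body 110 x 110 mm, 55 mm tall, fixed. Origin centred under it. In its top a round well 65 mm in diameter, 30 mm deep (floor 25 mm above the origin). A cup fully home has its centre 67.5 mm above the origin, its feet on the floor either side of the dog. A push on the cup of over 25 N harms the drive.
- round_drive: Mixer drive for light cups, round body 110 mm in diameter, 55 mm tall, fixed. Origin, well, heights and the 25 N limit as for the square drive.
- square_dog (a point): Centre of the square drive's well floor (axes of the drive's body). Here stands the dog: a brass bar 36 mm long, 6 wide, 6 tall, lying at an unmeasured angle. A groove of the cup must lie along it, or the cup rests on it 6 mm too high. It is sprung: yields downward at 6 N, then 1 mm per 5 N, 6.5 mm at most; stiff to turn (0.3 N m). Within about 0.1 rad it jumps into the groove and its push vanishes.
- round_dog (a point): Centre of the round drive's well floor; a dog just like the square drive's stands here, at an angle of its own.
- square_head (a joint): How far the top of the square drive has sunk on its stiff rubber mounts, in m: 0 empty, 0.00014 under the weight of a 350 g cup. Far too little to weigh by; only a sign of the load.
- round_head (a joint): The same for the round drive.
- jar1: Bystander: closed sample jar, 46 mm in diameter, 50 mm tall; origin under its centre.
- jar2: Bystander: a second such jar.
- jar3: Bystander: a third such jar.
- wash_bottle: Bystander: wash bottle 66 mm in diameter, 178 mm tall with its spout; origin under its centre.
- gas_can: Bystander: blue gas burner 90 mm in diameter, 175 mm tall; origin under its centre.
- spatula: Bystander: spatula 180 mm long, lying on the bench.
There are look-alikes about, which are no part of the job. There is more than one size of the part that bears cup_mid; the job needs the middle-sized.

How it is judged:
By the outcome, as a careful person would: the job done as asked, in the order asked, and still so for the second after the job is handed in, with the robot touching nothing.
It also fails if it takes over 69 s, if anything falls off the work surface, if the arm or the gripper's body presses on something with over 40 N, if the wrist force passes 120 N, or if a joint passes its speed limit or range.

## Working session

There is one attempt and no reset: what is moved stays moved. The work goes in short steps, Python scripts to look and compute and a shell command to move; the robot and the scene stay as the last step left them, time stands still between calls to the robot, and variables do not carry over. Pictures are saved under pics/ and viewed, about 8 in all and at most 12, crops included, and the job is handed in when it is done.

```bash
mkdir -p pics; ls; cat > h.py <<'E'
import numpy as np, cv2
from bench import robot, eyes
def snap(n,tag):
    p=eyes.camera_params(n); im,d=eyes.snapshot(n)
    np.savez(''+tag+'.npz',im=im,d=d,M=p['mtx'],k=p['k1'],T=p['world_to_cam'])
    return im,d
class V:
    def __init__(s,tag):
        z=np.load(''+tag+'.npz'); s.im=z['im'];s.d=z['d'];s.M=z['M'];s.k=float(z['k']);s.T=z['T'];s.Ti=np.linalg.inv(s.T)
    def sl(s,u,v):
        q=np.array([(u-s.M[0,2])/s.M[0,0],(v-s.M[1,2])/s.M[1,1]]);r=q.copy()
        for _ in range(20): r=q/(1+s.k*(r@r))
        return r
    def dep(s,u,v,d=None):
        a=s.sl(u,v); d=s.d[int(round(v)),int(round(u))] if d is None else d
        return (s.Ti@[a[0]*d,-a[1]*d,-d,1])[:3]
    def plane(s,u,v,z):
        a=s.sl(u,v); dr=s.Ti[:3,:3]@[a[0],-a[1],-1]; o=s.Ti[:3,3]
        return o+dr*(z-o[2])/dr[2]
    def px(s,P):
        c=s.T@np.r_[P,1]; r=np.array([c[0],-c[1]])/-c[2]; r=r*(1+s.k*(r@r)); return s.M[0,0]*r[0]+s.M[0,2],s.M[1,1]*r[1]+s.M[1,2]
    def cloud(s):
        h,w=s.d.shape; v,u=np.mgrid[:h,:w]
        q=np.stack([(u-s.M[0,2])/s.M[0,0],(v-s.M[1,2])/s.M[1,1]],-1);r=q.copy()
        for _ in range(20): r=q/(1+s.k*(r**2).sum(-1,keepdims=True))
        c=np.stack([r[...,0]*s.d,-r[...,1]*s.d,-s.d,np.ones_like(s.d)],-1)
        P=(c@s.Ti.T)[...,:3]; P[s.d==0]=np.nan; return P
def save(im,name,box=None,k=1):
    if box: im=im[box[1]:box[3],box[0]:box[2]]
    im=cv2.resize(im,None,fx=k,fy=k,interpolation=cv2.INTER_CUBIC)
    cv2.imwrite('pics/'+name+'.png',im[...,::-1])
E
python3 - <<'E'
from h import *
o=robot.get_obs();print(o)
a,_=snap('scene','s0');b,_=snap('top','t0')
for n in('scene','top'):
    p=eyes.camera_params(n);print(n,p['k1'],p['mtx'],np.linalg.inv(p['world_to_cam'])[:3,3])
save(a,'s0',None,1.5);save(b,'t0',None,1.5)
E
```

```text
pics
{'time': 0.0, 'joint_positions': array([-1.33309744e+00,  8.79396510e-02,  1.37222554e+00, -4.58144057e-05,
        1.68356911e+00, -1.03084319e-01]), 'qvel': array([ 0.00025072, -0.00095798, -0.00018698,  0.00102825, -0.00041811,
        0.00197278]), 'joint_torque': array([ 8.47325146e-05, -3.40180564e+01, -3.02425468e+01,  7.18580699e-02,
        3.30680399e-02, -1.66597501e-04]), 'tool_pos': array([ 0.18368637, -0.51785425,  0.20432712]), 'ee_rot': array([-3.14141757e+00,  2.13496019e-03, -1.23001804e+00]), 'wrist_force': array([-0.31412657, -0.79602439, -1.4989409 ]), 'wrist_torque': array([ 0.025438  , -0.06347853, -0.01567965]), 'width': 0.09404396342782544}
scene -0.09764268506533866 [[464.84647202   0.         255.40470633]
 [  0.         464.84647202 194.03474174]
 [  0.           0.           1.        ]] [ 1.03009594 -0.79942999  0.79671332]
top -0.0803260447004644 [[391.59805046   0.         253.62175288]
 [  0.         391.59805046 191.27765521]
 [  0.           0.           1.        ]] [ 0.42409166 -0.0754111   1.05024852]
```

View pics/s0.png

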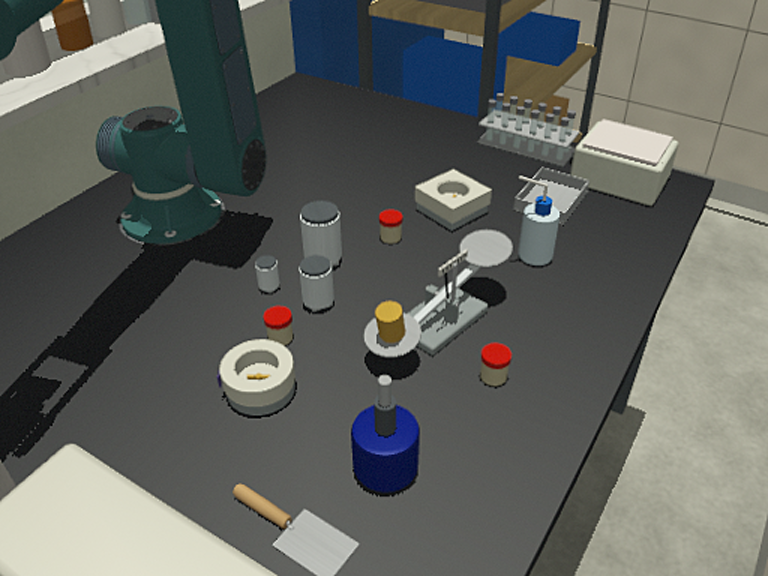

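View pics/t0.png

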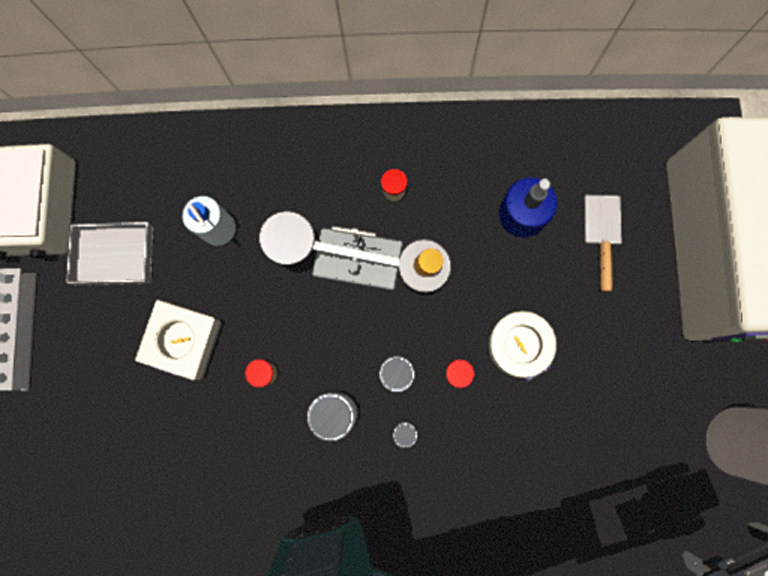

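The scene view shows three steel cups: large (320,232), middle (316,283) and small (266,273). In the top view they are at (332,416), (397,373) and (405,435). The middle-sized one should be (397,373) top; I'll confirm that by measuring it. Square drive top (178,340), round drive (523,345), empty pan (287,238).

```bash
python3 - <<'E'
from h import *
t=V('t0');P=t.cloud()
def comp(name,box,zlo,zhi):
    x0,y0,x1,y1=[int(b/1.5) for b in box]; Q=P[y0:y1,x0:x1]
    m=((Q[...,2]>zlo)&(Q[...,2]<zhi)).astype(np.uint8)
    c=max(cv2.findContours(m,cv2.RETR_EXTERNAL,cv2.CHAIN_APPROX_NONE)[0],key=cv2.contourArea)
    zz=np.nanmedian(Q[...,2][m>0])
    pts=np.array([t.plane(a[0][0]+x0,a[0][1]+y0,zz)[:2] for a in c],np.float32)
    (cx,cy),r=cv2.minEnclosingCircle(pts); rect=cv2.minAreaRect(pts*1000)
    print(name,'z',zz.round(4),'c',np.round([cx,cy],4),'diam',round(2*r,4),'rect',np.round(rect[0],1),np.round(rect[1],1),round(rect[2],1))
comp('cupL',(300,385,365,445),.06,.2)
comp('cupM',(370,345,425,400),.06,.2)
comp('cupS',(385,415,425,455),.03,.2)
comp('square',(125,290,230,390),.045,.065)
comp('round',(480,300,565,390),.045,.065)
comp('panE',(250,205,316,270),.06,.2)
comp('panB',(398,235,456,296),.03,.07)
comp('brass',(400,240,450,290),.085,.15)
comp('base',(308,220,408,295),.005,.03)
comp('jarR',(440,355,480,392),.035,.1)
comp('jarL',(240,355,280,392),.035,.1)
comp('jarT',(375,165,415,205),.035,.1)
comp('bottle',(170,180,250,250),.1,.3)
comp('can',(490,170,565,245),.06,.3)
for n,b in(('sq',(155,315,205,365)),('rd',(498,320,548,370))):
    x0,y0,x1,y1=[int(i/1.5) for i in b]
    hsv=cv2.cvtColor(t.im[y0:y1,x0:x1],cv2.COLOR_RGB2HSV)
    m=cv2.inRange(hsv,(8,110,60),(35,255,255));v,u=np.nonzero(m)
    X=np.array([t.plane(a+x0,c+y0,.031)[:2] for a,c in zip(u,v)]);c=X.mean(0);w,E=np.linalg.eigh(np.cov(X.T));print(n,len(X),c,np.sqrt(12*w),'ang',np.degrees(np.arctan2(E[1,1],E[0,1])))
save(t.im,'dogs',(85,195,160,260),8)
im=np.hstack([cv2.resize(t.im[195:260,85:160],None,fx=5,fy=5,interpolation=2),cv2.resize(t.im[195:260,315:390],None,fx=5,fy=5,interpolation=2)])
s=V('s0');im2=cv2.resize(s.im[120:235,150:300],(375,288),interpolation=2);im3=cv2.resize(t.im[225:305,195:285],(375,288),interpolation=2)
save(np.vstack([cv2.resize(im,(750,300)),np.hstack([im2,im3])]),'dogs')
E
```

```text
cupL z 0.1097 c [0.366  0.0363] diam 0.0755 rect [365.8  36.3] [73.8 67.8] 89.5
cupM z 0.084 c [ 0.4307 -0.068 ] diam 0.0557 rect [430.2 -67.9] [53.3 53.5] 43.9
cupS z 0.0578 c [ 0.3315 -0.0796] diam 0.039 rect [331.5 -79.5] [37.2 36.6] 89.1
square z 0.0544 c [0.4947 0.3132] diam 0.1536 rect [494.3 314. ] [115.4 110.2] 71.9
round z 0.0543 c [ 0.4756 -0.2829] diam 0.112 rect [ 477.  -281.8] [107.3 107.8] 25.1
panE z 0.0943 c [0.6597 0.1107] diam 0.0985 rect [661.8 111.9] [89.  91.7] 1.1
panB z 0.0568 c [ 0.6144 -0.1176] diam 0.0915 rect [ 614.2 -119.7] [88.1 86.9] 43.9
brass z 0.1069 c [ 0.6117 -0.1254] diam 0.0461 rect [ 611.1 -125.5] [40.2 43.9] 42.8
base z 0.0172 c [0.6183 0.0033] diam 0.1546 rect [614.8   4.1] [150.1  47.7] 77.2
jarR z 0.0493 c [ 0.4292 -0.1741] diam 0.0463 rect [ 429.  -174.4] [44.2 43. ] 43.5
jarL z 0.0496 c [0.4369 0.1664] diam 0.0453 rect [436.2 166.5] [44.6 41.6] 71.3
jarT z 0.0495 c [ 0.7688 -0.0693] diam 0.0488 rect [769.3 -69.1] [42.8 44.7] 88.5
bottle z 0.1158 c [0.6995 0.2542] diam 0.0629 rect [700.7 254.6] [55.9 58.3] 74.5
can z 0.0845 c [ 0.716  -0.3026] diam 0.0997 rect [ 713.3 -301.9] [89.5 93.1] 87.0
sq 26 [0.49557376 0.3134897 ] [0.00528486 0.03652377] ang 99.43959064436443
rd 28 [ 0.47752042 -0.2821912 ] [0.00641352 0.0310699 ] ang -148.69785878987932
```

View pics/dogs.png

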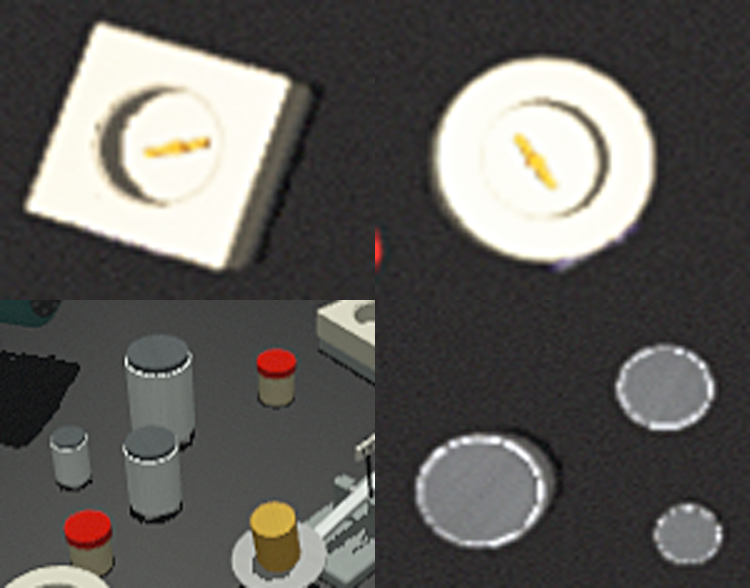

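The crop and measurements confirm the middle cup: 84 mm tall and about 56 mm across at (0.430,-0.068), versus 110/75 mm and 58/39 mm for the others. Both dogs are visible: square about 9° and round about 31°, each mod 90. The first move is to a point above the cup.

```bash
cat >> h.py <<'E'
from scipy.spatial.transform import Rotation as R
def go(pos,yaw=None,tilt=0):
    "print shift (mm) and turn (deg) in tool axes to reach world pos, yaw deg; tilt deg about tool x"
    o=robot.get_obs();A=R.from_euler('xyz',o['ee_rot']);p=np.array(pos)-o['tool_pos']
    s='shift %s'%np.round(A.inv().apply(p)*1000,1)
    if yaw is not None:
        B=R.from_euler('xyz',[180,0,yaw],degrees=True)*R.from_euler('x',tilt,degrees=True); s+=' turn %s'%np.round((A.inv()*B).as_rotvec(degrees=True),1)
    print(s,'at',o['tool_pos'].round(4),np.degrees(o['ee_rot']).round(1),'F',o['wrist_force'].round(1),'w',round(o['width'],4),'t',round(o['time'],2))
E
python3 -c "
from h import *
go([.430,-.068,.17],-11.5)"
```

```text
shift [-341.6 -382.5   35.2] turn [ -0.1   0.1 -59. ] at [ 0.1837 -0.5179  0.2044] [-1.80e+02  1.00e-01 -7.05e+01] F [ 0.5  0.2 -0.4] w 0.0939 t 0.1
```

```bash
python3 -m jog '[[[0,0,-8],[-33,-37,0],-1],[[0,0,-16],[-66,-74,0],-1],[[0,0,-24],[-99,-111,0],-1],[[0,0,-32],[-132,-148,0],-1],[[0,0,-40],[-165,-185,0],-1]]'; python3 -c "
from h import *
go([.430,-.068,.17],-11.5)"
```

```text
time: 0.6
tool_pos: [0.3034, -0.2991, 0.205]
ee_rot: [-3.141, 0.0, -0.527]
wrist_force: [0.8, -0.6, 0.5]
width: 0.0941
shift [  -6.7 -263.4   35.1] turn [ -0.    0.  -18.7] at [ 0.3034 -0.2991  0.205 ] [-180.     0.   -30.2] F [ 0.8 -0.6  0.5] w 0.0941 t 0.6
```

```bash
python3 -m jog '[[[0,0,-4],[-1,-48,5],-1],[[0,0,-8],[-2,-96,12],-1],[[0,0,-12],[-4,-144,20],-1],[[0,0,-16],[-5,-192,28],-1],[[0,0,-18.7],[-6,-235,35],-1]]'; python3 -m jog '[[[0,0,0],[0,-28,0],-1],[[0,0,0],[0,-28,0],-1]]';python3 - <<'E'
from h import *
go([.430,-.068,.17],-11.5)
snap('wrist','w1'); v=V('w1');P=v.cloud()
m=((P[...,2]>.075)&(P[...,2]<.095)&(np.hypot(P[...,0]-.43,P[...,1]+.068)<.045)).astype(np.uint8)
c=max(cv2.findContours(m,cv2.RETR_EXTERNAL,cv2.CHAIN_APPROX_NONE)[0],key=cv2.contourArea)
pts=np.array([v.plane(*a[0],.084)[:2] for a in c],np.float32);print(cv2.minEnclosingCircle(pts),m.sum(),np.nanmedian(P[...,2][m>0]))
save(v.im,'w1')
E
```

```text
time: 1.1
tool_pos: [0.4173, -0.0932, 0.1698]
ee_rot: [-3.141, 0.0, -0.203]
wrist_force: [1.5, -0.0, -0.2]
width: 0.0941
time: 1.3
tool_pos: [0.4228, -0.065, 0.1696]
ee_rot: [-3.14, 0.002, -0.2]
wrist_force: [0.2, -0.0, -0.6]
width: 0.0939
shift [ 7.7  1.5 -0.4] turn [-0.1  0.1  0.1] at [ 0.4228 -0.065   0.1696] [-1.799e+02  1.000e-01 -1.140e+01] F [ 0.2 -0.  -0.6] w 0.0939 t 1.3
((0.4328543543815613, -0.06770848482847214), 0.027421966195106506) 2069 0.08380772503434658
```

View pics/w1.png

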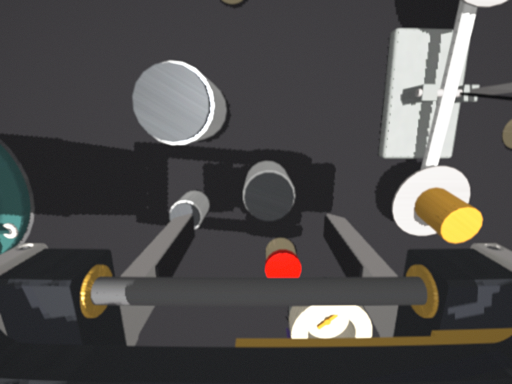

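The wrist view shows the middle cup at (268,190) between the fingers, with the small cup at (190,208) clear of the left finger. I'll shift across and then descend.

```bash
python3 -m jog '[[[0,0,0],[9,1,0],-1],[[0,0,0],[9,1,40],-1],[[0,0,0],[9,1,80],-1],[[0,0,0],[9,1,115],-1],[[0,0,0],[9,1,126.5],-1]]';python3 -m jog '[[[0,0,0],[0,0,0],0.3],[[0,0,0],[0,0,0],0.6],[[0,0,0],[0,0,0],1],[[0,0,0],[0,0,0],1],[[0,0,0],[0,0,0],1]]'
```

```text
time: 1.85
tool_pos: [0.4285, -0.0717, 0.0401]
ee_rot: [-3.141, 0.007, -0.208]
wrist_force: [0.2, 0.7, -0.9]
width: 0.094
time: 2.35
tool_pos: [0.4323, -0.0711, 0.0453]
ee_rot: [3.141, -0.003, -0.205]
wrist_force: [0.3, -0.1, 0.5]
width: 0.0574
```

```bash
python3 -m jog '[[[0,0,0],[0,0,0],1],[[0,0,0],[0,0,-10],1],[[0,0,0],[0,0,-50],1],[[0,0,0],[0,0,-100],1],[[0,0,0],[0,0,-130],1]]';python3 -c "
from h import *
go([.662,.117,.18],-11.5)
im,d=snap('wrist','w2');print(robot.get_obs()['wrist_force'])"
```

```text
time: 2.85
tool_pos: [0.432, -0.0709, 0.1773]
ee_rot: [3.141, -0.003, -0.205]
wrist_force: [0.7, -0.4, -3.2]
width: 0.0557
shift [ 186.9 -230.9   -2.1] turn [ 0.  -0.2 -0.3] at [ 0.432  -0.0709  0.1773] [180.   -0.2 -11.8] F [ 0.7 -0.4 -3.2] w 0.0557 t 2.85
[ 1.16597791 -0.66793479 -0.22912803]
```

```bash
python3 -m jog '[[[0,0,0],[15,-45,-5],1],[[0,0,0],[30,-90,-15],1],[[0,0,0],[45,-135,-25],1],[[0,0,0],[60,-180,-30],1],[[0,0,0],[80,-222,-30],1]]';python3 - <<'E'
from h import *
go([.662,.117,.18],-11.5)
v=V('w2');P=v.cloud();A=np.array([.432,-.0709])
m=((P[...,2]>.205)&(P[...,2]<.235)&(np.hypot(P[...,0]-A[0],P[...,1]-A[1])<.04)).astype(np.uint8)
c=max(cv2.findContours(m,cv2.RETR_EXTERNAL,cv2.CHAIN_APPROX_NONE)[0],key=cv2.contourArea)
z=np.nanmedian(P[...,2][m>0]);pts=np.array([v.plane(*a[0],z)[:2] for a in c],np.float32);print(cv2.minEnclosingCircle(pts),cv2.minAreaRect(pts),m.sum(),z)
E
```

```text
time: 3.4
tool_pos: [0.5551, 0.1323, 0.2033]
ee_rot: [3.141, 0.001, -0.205]
wrist_force: [0.3, -0.4, -3.8]
width: 0.0555
shift [107.8  -6.7  23.2] turn [ 0.   0.1 -0.2] at [0.5551 0.1323 0.2033] [ 1.80e+02  1.00e-01 -1.17e+01] F [ 0.3 -0.4 -3.8] w 0.0555 t 3.4
((0.43146371841430664, -0.07158192992210388), 0.04429209232330322) ((0.4331974983215332, -0.06334783136844635), (0.049707937985658646, 0.08838416635990143), 78.10930633544922) 7629 0.216192556352232
```

```bash
python3 -m jog '[[[0,0,0],[45,-3,0],1],[[0,0,0],[85,-7,0],1],[[0,0,0],[107,-7,0],1],[[0,0,0],[107,-7,0],1]]'; python3 - <<'E'
from h import *
o=robot.get_obs();p=o['tool_pos'];snap('wrist','w3');snap('top','t3')
go([.662,.117,.18],-11.5)
v=V('w3');P=v.cloud();A=R.from_euler('xyz',o['ee_rot'])
L=A.inv().apply((P-p).reshape(-1,3)).reshape(P.shape)*1000
m=(abs(L[...,0])<15)&(abs(L[...,1])<40)&(L[...,2]<-30)&(L[...,2]>-50)
print(m.sum(),np.nanmedian(L[m][:,2]))
for a in range(-15,15,6):
    q=m&(L[...,0]>a)&(L[...,0]<a+6)&(abs(L[...,2]-np.nanmedian(L[m][:,2]))<2.5); print(a,L[q][:,1].min(),L[q][:,1].max())
save(v.im,'w3')
# balance check from top
t=V('t3');Q=t.cloud()
E
```

```text
time: 3.8
tool_pos: [0.6625, 0.1143, 0.1993]
ee_rot: [3.139, 0.005, -0.207]
wrist_force: [-1.4, 0.7, -4.1]
width: 0.0557
shift [ 1.4 -2.2 21.1] turn [ 0.1  0.3 -0.3] at [0.6603 0.1151 0.2012] [179.9   0.3 -11.8] F [-0.1  0.2 -2.8] w 0.0557 t 3.9
3988 -38.68931184474239
-15 -25.252366047664555 17.520544776319138
-9 -27.21216520164368 17.589104456284872
-3 -27.402659884682663 17.785581423587825
3 -27.45581871398859 17.55754498657648
9 -25.62185833735999 17.75330547248847
```

View pics/w3.png

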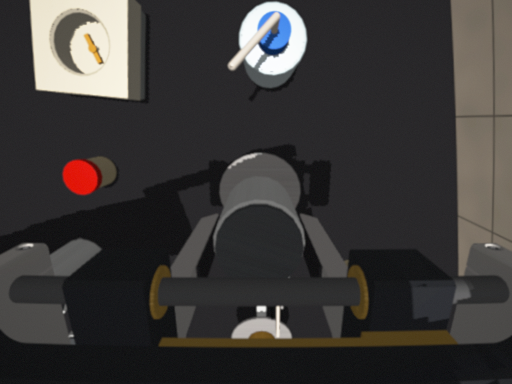

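The wrist view shows the cup held over the pan, its lid at about (260,190). The lid's far edge puts the cup centre about 2 mm along tool -y. I'm lowering it now.

```bash
python3 -m jog '[[[0,0,0],[1,0,20],1],[[0,0,0],[1,0,40],1],[[0,0,0],[1,0,50],1],[[0,0,0],[1,0,53],1],[[0,0,0],[1,0,53],1]]';python3 -m jog '[[[0,0,0],[0,0,3],1],[[0,0,0],[0,0,7],1],[[0,0,0],[0,0,11],1],[[0,0,0],[0,0,15],1],[[0,0,0],[0,0,15],1]]';  python3 - <<'E'
from h import *
go([.6616,.115,.1225],-11.5)
snap('top','t4');v=V('t4')
P=v.cloud()
x=np.array([.98,-.2]);y=np.array([.2,.98]);pv=np.array([.638,-.001])
d=P[...,:2]-pv;Y=d@y;X=d@x
m=(np.hypot(X,Y+.12)<.05)&(P[...,2]>.02)
q=m&(P[...,2]>.085);print('brass top z',np.nanmedian(P[...,2][q]),'panB',np.nanmedian(P[...,2][m&(P[...,2]<.08)]))
E
```

```text
time: 4.4
tool_pos: [0.6615, 0.1151, 0.1509]
ee_rot: [3.141, 0.001, -0.205]
wrist_force: [0.4, 0.1, -4.2]
width: 0.055
time: 4.9
tool_pos: [0.6623, 0.1151, 0.1357]
ee_rot: [-3.141, -0.0, -0.205]
wrist_force: [1.3, 1.6, -1.9]
width: 0.0556
shift [-0.6  0.2 13.2] turn [-0.  -0.  -0.3] at [0.6623 0.1151 0.1357] [-180.    -0.   -11.8] F [ 1.3  1.6 -1.9] w 0.0556 t 4.9
brass top z 0.11444673961397056 panB 0.06326742586121648
```

```bash
python3 -m jog '[[[0,0,0],[0,0,3],1],[[0,0,0],[0,0,6],1],[[0,0,0],[0,0,9],1],[[0,0,0],[0,0,12],1],[[0,0,0],[0,0,12.5],1]]';  cat > b.py <<'E'
from h import *
import sys
def beam(tag):
    v=V(tag);P=v.cloud()
    x=np.array([.98,-.2]);y=np.array([.2,.98]);pv=np.array([.638,-.001])
    d=P[...,:2]-pv;Y=d@y;X=d@x;Z=P[...,2]
    def fit(m):
        A=np.c_[Y[m],np.ones(m.sum())];k=np.ones(len(A),bool)
        for _ in range(4):
            c=np.linalg.lstsq(A[k],Z[m][k],rcond=None)[0];r=Z[m]-A@c;k=abs(r)<.004
        return c,k.sum()
    mb=(np.hypot(X,Y+.12)<.042)&(Z>.03)&(Z<.092)
    me=(np.hypot(X,Y-.118)<.042)&(Z>.04)&(Z<.11)
    for n,m in(('B',mb),('E',me)):
        if m.sum()>30:
            c,k=fit(m);yc=-.12 if n=='B' else .118;print(n,'slope->tilt',round(-c[0],4),'z at centre',round(c@[yc,1],4),k)
    q=(np.hypot(X,Y+.12)<.03)&(Z>.095);print('brass top',np.nanmedian(Z[q]).round(4), 'tilt from it',round((np.nanmedian(Z[q])-.128)/.12,3))
    q=(np.hypot(X,Y-.118)<.06)&(Z>.11);
    if q.sum(): 
        zz=np.nanmedian(Z[q]);q&=abs(Z-zz)<.006;c,k=fit(q);print('lid z',zz.round(4),'slope',-c[0].round(3),'ctr',np.nanmean(P[q],0).round(4),k)
E
python3 - <<'E'
from b import *
go([.6616,.115,.1225],-11.5)
snap('top','t5');beam('t5');print('ref empty');beam('t0')
E
```

```text
time: 5.45
tool_pos: [0.6621, 0.115, 0.1229]
ee_rot: [-3.142, 0.0, -0.205]
wrist_force: [0.7, 1.3, 0.8]
width: 0.0557
shift [-0.5  0.2  0.4] turn [-0.   0.  -0.3] at [0.6621 0.115  0.1229] [-180.     0.   -11.8] F [0.7 1.3 0.8] w 0.0557 t 5.45
B slope->tilt -0.0123 z at centre 0.0736 546
E slope->tilt -0.0094 z at centre 0.0769 273
brass top 0.1252 tilt from it -0.023
lid z 0.5047 slope -0.003 ctr [0.6568 0.1126 0.5062] 1100
ref empty
B slope->tilt -0.1662 z at centre 0.0561 516
E slope->tilt -0.1596 z at centre 0.0946 850
brass top 0.1072 tilt from it -0.173
```

```bash
python3 -m jog '[[[0,0,0],[0,0,0],0.1],[[0,0,0],[0,0,0],-0.2],[[0,0,0],[0,0,0],-1],[[0,0,0],[0,0,0],-1],[[0,0,0],[0,0,0],-1]]'; python3 -m jog '[[[0,0,0],[0,0,-5],-1],[[0,0,0],[0,0,-30],-1],[[0,0,0],[0,0,-70],-1],[[0,0,0],[0,0,-110],-1],[[0,0,0],[-40,0,-120],-1]]';python3 -m jog '[[[0,0,0],[-48,0,0],-1],[[0,0,0],[-95,0,0],-1],[[0,0,0],[-95,0,0],-1],[[0,0,0],[-95,0,0],-1],[[0,0,0],[-95,0,0],-1]]'
python3 - <<'E'
from b import *
go([.6616,.115,.1225],-11.5)
im,_=snap('top','t6');beam('t6');im2,_=snap('scene','s6')
a=cv2.resize(im[100:220,150:310],(400,300),interpolation=2);b=cv2.resize(im2[120:270,220:400],(360,300),interpolation=2)
save(np.hstack([a,b]),'p6')
E
```

```text
time: 6.0
tool_pos: [0.6622, 0.1146, 0.1237]
ee_rot: [3.141, -0.0, -0.206]
wrist_force: [0.2, 0.6, 1.0]
width: 0.0769
time: 6.5
tool_pos: [0.6278, 0.1221, 0.248]
ee_rot: [-3.139, -0.01, -0.208]
wrist_force: [0.2, 0.1, 0.1]
width: 0.0939
time: 7.0
tool_pos: [0.5311, 0.1423, 0.2442]
ee_rot: [-3.141, -0.002, -0.206]
wrist_force: [0.3, -0.1, 0.6]
width: 0.0939
shift [1.331e+02 1.000e-01 1.219e+02] turn [-0.  -0.1 -0.3] at [0.5311 0.1423 0.2442] [-1.80e+02 -1.00e-01 -1.18e+01] F [ 0.3 -0.1  0.6] w 0.0939 t 7.0
B slope->tilt 0.0345 z at centre 0.0796 561
E slope->tilt 0.0358 z at centre 0.0714 345
brass top 0.1311 tilt from it 0.026
lid z 0.1567 slope 0.025 ctr [0.6611 0.1212 0.1561] 345
```

View pics/p6.png

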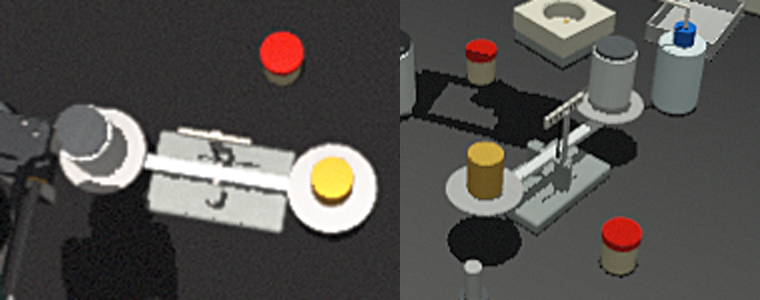

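The view shows the cup standing on its pan, left end in the top crop and upper right in the scene crop. The pan is down: tilt ≈ +0.035 rad, about 9 % heavier. I'll take one more reading on the way back to be sure it has settled.

```bash
python3 - <<'E'
from b import *
snap('top','t7');beam('t7');go([.6624,.1188,.235],-11.5,-2)
E
```

```text
B slope->tilt 0.0403 z at centre 0.0796 561
E slope->tilt 0.0378 z at centre 0.0713 343
brass top 0.1311 tilt from it 0.026
lid z 0.1567 slope 0.034 ctr [0.6614 0.1208 0.1561] 344
shift [133.1  -4.    8.5] turn [-2.  -0.  -0.3] at [0.5313 0.1422 0.2434] [180.   -0.  -11.8] F [ 0.2  0.  -0.6] w 0.0939 t 7.15
```

It has settled at about +0.037, so the cup is heavier and goes in the square drive.

```bash
python3 -m jog '[[[-1,0,0],[45,-1,0],-1],[[-2,0,0],[90,-3,0],-1],[[-2,0,0],[125,-4,0],-1],[[-2,0,0],[133,-4,5],-1],[[-2,0,0],[133,-4,8],-1]]';python3 -m jog '[[[0,0,0],[0,0,0],-1]]'; python3 - <<'E'
from b import *
go([.6624,.1188,.118],-11.5,-2)
o=robot.get_obs();p=o['tool_pos'];snap('wrist','w8')
v=V('w8');P=v.cloud()
m=((P[...,2]>.145)&(P[...,2]<.17)&(np.hypot(P[...,0]-.662,P[...,1]-.12)<.045)).astype(np.uint8)
c=max(cv2.findContours(m,cv2.RETR_EXTERNAL,cv2.CHAIN_APPROX_NONE)[0],key=cv2.contourArea)
zz=np.nanmedian(P[...,2][m>0]);pts=np.array([v.plane(*a[0],zz)[:2] for a in c],np.float32);print(cv2.minEnclosingCircle(pts),cv2.minAreaRect(pts),zz)
save(v.im,'w8')
E
```

```text
time: 7.65
tool_pos: [0.6621, 0.1185, 0.2329]
ee_rot: [3.106, 0.003, -0.207]
wrist_force: [0.7, -0.8, -0.5]
width: 0.0938
time: 7.75
tool_pos: [0.6603, 0.1193, 0.2343]
ee_rot: [3.106, 0.002, -0.206]
wrist_force: [-0.3, -0.3, 0.6]
width: 0.0935
shift [  2.4  -4.1 116.2] turn [ 0.   0.2 -0.3] at [0.6603 0.1193 0.2343] [ 1.78e+02  1.00e-01 -1.18e+01] F [-0.3 -0.3  0.6] w 0.0935 t 7.75
((0.6638622283935547, 0.12221699208021164), 0.02764340676367283) ((0.6638561487197876, 0.12238991260528564), (0.05355716496706009, 0.05365297943353653), 33.297119140625) 0.15566973374904283
```

```bash
python3 -m jog '[[[0,0,0],[3,-6,25],-1],[[0,0,0],[3,-6,60],-1],[[0,0,0],[3,-6,95],-1],[[0,0,0],[3,-6,112],-1],[[0,0,0],[3,-6,116],-1]]';python3 -m jog '[[[0,0,0],[0,0,0],-0.5],[[0,0,0],[0,0,0],-0.1],[[0,0,0],[0,0,0],0.2],[[0,0,0],[0,0,0],0.5],[[0,0,0],[0,0,0],1]]';python3 -m jog '[[[0,0,0],[0,0,0],1],[[0,0,0],[0,0,0],1],[[0,0,0],[0,0,-5],1],[[0,0,0],[0,0,-20],1],[[0,0,0],[0,0,-50],1]]';python3 -m jog '[[[0,0,0],[0,0,-40],1],[[0,0,0],[-30,0,-60],1],[[0,0,0],[-75,0,-60],1],[[0,0,0],[-120,0,-60],1],[[0,0,0],[-140,0,-60],1]]';python3 - <<'E'
from b import *
go([.4955,.3135,.18],-11.5)
im,_=snap('top','t9');im2,_=snap('scene','s9')
a=cv2.resize(im[60:240,80:310],(400,313),interpolation=2);b=cv2.resize(im2[100:270,200:400],(368,313),interpolation=2)
save(np.hstack([a,b]),'p9')
E
```

```text
time: 8.3
tool_pos: [0.6617, 0.1208, 0.1171]
ee_rot: [3.105, 0.005, -0.205]
wrist_force: [0.5, -0.4, -0.3]
width: 0.0938
time: 8.8
tool_pos: [0.6645, 0.1207, 0.1203]
ee_rot: [3.107, -0.001, -0.205]
wrist_force: [-1.4, 0.7, 0.7]
width: 0.0574
time: 9.3
tool_pos: [0.6626, 0.1217, 0.166]
ee_rot: [3.104, 0.008, -0.206]
wrist_force: [0.5, 0.5, -3.7]
width: 0.0553
time: 9.8
tool_pos: [0.5245, 0.1536, 0.23]
ee_rot: [3.107, 0.002, -0.204]
wrist_force: [0.2, -1.2, -2.9]
width: 0.0553
shift [ -60.7 -152.4   44.8] turn [ 2.   0.1 -0.2] at [0.5245 0.1536 0.23  ] [ 1.78e+02  1.00e-01 -1.17e+01] F [ 0.2 -1.2 -2.9] w 0.0553 t 9.8
```

View pics/p9.png

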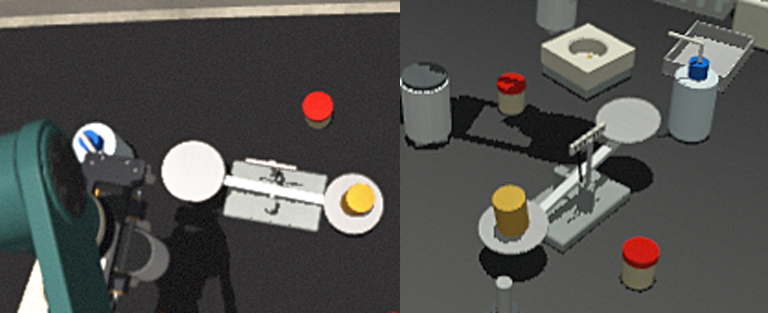

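The view shows the cup off the balance and the pan back up at its stop, with the other items undisturbed. Next I'll level the tool and locate the well with the wrist camera.

```bash
python3 -m jog '[[[1,0,0],[-25,-20,5],1],[[2,0,0],[-50,-40,10],1],[[2,0,0],[-60,-60,10],1],[[2,0,0],[-60,-60,10],1]]';python3 - <<'E'
from b import *
o=robot.get_obs();p=o['tool_pos'];snap('wrist','w10')
go([.495,.3135,.18],-11.5)
v=V('w10');P=v.cloud();A=R.from_euler('xyz',o['ee_rot'])
L=A.inv().apply((P-p).reshape(-1,3)).reshape(P.shape)*1000
m=(abs(L[...,0])<15)&(abs(L[...,1])<40)&(L[...,2]<-30)&(L[...,2]>-50);zm=np.nanmedian(L[m][:,2]);q=m&(abs(L[...,2]-zm)<2.5);print('lid',zm,L[q][:,1].min())
c=np.array([.495,.3135]);near=np.hypot(P[...,0]-c[0],P[...,1]-c[1])
ring=(near<.07)&(abs(P[...,2]-.055)<.006);print(ring.sum())
m=ring.astype(np.uint8)
cs,h=cv2.findContours(m,cv2.RETR_CCOMP,cv2.CHAIN_APPROX_NONE)
for k,cc in enumerate(cs):
    if cv2.contourArea(cc)>300:
        pts=np.array([v.plane(*a[0],.055)[:2] for a in cc],np.float32);print(h[0][k][3]>=0,cv2.minAreaRect(pts*1000),cv2.fitEllipse(pts*1000) if len(pts)>5 else '')
hsv=cv2.cvtColor(v.im,cv2.COLOR_RGB2HSV);mm=(cv2.inRange(hsv,(8,110,60),(35,255,255))>0)&(near<.03)
vv,uu=np.nonzero(mm);X=np.array([v.plane(a,b,.031)[:2] for a,b in zip(uu,vv)])
if len(X)>10:
    w,E=np.linalg.eigh(np.cov(X.T));print('dog',X.mean(0),np.sqrt(12*w),np.degrees(np.arctan2(E[1,1],E[0,1])))
save(v.im,'w10')
E
```

```text
time: 10.3
tool_pos: [0.4811, 0.2253, 0.217]
ee_rot: [-3.141, 0.001, -0.203]
wrist_force: [-0.1, 0.1, -3.4]
width: 0.0557
shift [ -5.2 -90.4  37. ] turn [ 0.  -0.  -0.2] at [0.4818 0.224  0.2171] [180.   -0.  -11.7] F [ 1.1  0.5 -2.5] w 0.0557 t 10.35
lid -34.90833193679866 -24.731923382298678
5909
False ((497.0385437011719, 313.63916015625), (109.6066665649414, 110.1985855102539), 72.02301025390625) ((496.4794616699219, 313.5945739746094), (123.75282287597656, 124.08968353271484), 128.6967315673828)
True ((496.9167785644531, 313.02874755859375), (63.389827728271484, 64.5860595703125), 35.3291130065918) ((496.9314270019531, 313.1546936035156), (63.683311462402344, 64.98345184326172), 76.70028686523438)
dog [0.49729986 0.31317705] [0.00521863 0.03174809] 101.0434153272992
```

View pics/w10.png

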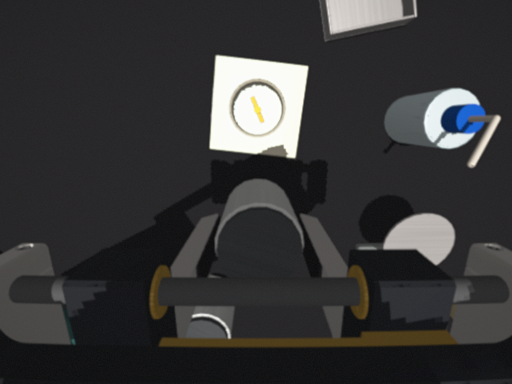

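The wrist view shows the square drive well at (258,107), with its dog clearly seen. The well centre is (0.4968,0.3131). The cup underside is about 49 mm below the TCP. I'll go over the drive and start down.

```bash
python3 -m jog '[[[0,0,0],[-2,-45,20],1],[[0,0,0],[-3.5,-85,45],1],[[0,0,0],[-3.5,-91,75],1],[[0,0,0],[-3.5,-91,95],1],[[0,0,0],[-3.5,-91,95],1]]';python3 -m jog '[[[0,0,0],[0,0,0],1],[[0,0,0],[0,0,0],1]]'; python3 -c "
from h import *
go([.4969,.3138,.090],-11.5)"
```

```text
time: 10.85
tool_pos: [0.4954, 0.3115, 0.1174]
ee_rot: [3.135, 0.007, -0.206]
wrist_force: [-0.9, -1.1, -3.9]
width: 0.0552
time: 11.05
tool_pos: [0.4983, 0.3131, 0.1243]
ee_rot: [-3.14, -0.003, -0.207]
wrist_force: [-0.9, 0.3, -2.6]
width: 0.0558
shift [-1.6 -0.3 34.3] turn [-0.1 -0.2 -0.3] at [0.4983 0.3131 0.1243] [-179.9   -0.2  -11.8] F [-0.9  0.3 -2.6] w 0.0558 t 11.05
```

```bash
python3 -m jog '[[[0,0,0],[-1,0,10],1],[[0,0,0],[-1,0,20],1],[[0,0,0],[-1,0,30],1],[[0,0,0],[-1,0,35],1],[[0,0,0],[-1,0,35],1]]';python3 -m jog '[[[0,0,0],[0,0,2],1],[[0,0,0],[0,0,4],1],[[0,0,0],[0,0,5],1],[[0,0,0],[0,0,6],1],[[0,0,0],[0,0,6],1]]'
```

```text
time: 11.55
tool_pos: [0.495, 0.3132, 0.0856]
ee_rot: [3.14, 0.002, -0.205]
wrist_force: [-0.7, -0.4, -3.3]
width: 0.0558
time: 12.05
tool_pos: [0.4956, 0.3135, 0.0811]
ee_rot: [3.141, 0.0, -0.205]
wrist_force: [0.6, -0.5, -3.9]
width: 0.0553
```

```bash
python3 -m jog '[[[0,0,0],[0,0,1],1],[[0,0,0],[0,0,2],1],[[0,0,0],[0,0,2],1]]';python3 -m jog '[[[0,0,0],[0,0,1],1],[[0,0,0],[0,0,1],1]]'
```

```text
time: 12.35
tool_pos: [0.4959, 0.3136, 0.0801]
ee_rot: [-3.141, -0.001, -0.205]
wrist_force: [-0.1, -1.5, -0.3]
width: 0.0555
time: 12.55
tool_pos: [0.4959, 0.3136, 0.0793]
ee_rot: [-3.141, -0.001, -0.205]
wrist_force: [-2.2, -0.9, 4.6]
width: 0.0554
```

It touched at dog height, with about 8 N on the dog. Now I'll turn under that light pressure.

```bash
for i in 1; do python3 -m jog '[[[0,0,-4],[0,0,0.3],1],[[0,0,-8],[0,0,0.3],1],[[0,0,-12],[0,0,0.3],1]]';done;python3 -m jog '[[[0,0,-4],[0,0,0],1],[[0,0,-8],[0,0,0],1],[[0,0,-12],[0,0,0],1]]'
```

```text
time: 12.85
tool_pos: [0.4977, 0.3142, 0.0796]
ee_rot: [-3.14, -0.005, 0.007]
wrist_force: [1.0, 0.4, 3.3]
width: 0.0558
time: 13.15
tool_pos: [0.4983, 0.3147, 0.0797]
ee_rot: [-3.14, -0.007, 0.216]
wrist_force: [2.5, 1.9, 2.6]
width: 0.0552
```

```bash
python3 -m jog '[[[0,0,-4],[0,0,0],1],[[0,0,-8],[0,0,0],1],[[0,0,-12],[0,0,0],1]]'
```

```text
time: 13.45
tool_pos: [0.4984, 0.315, 0.0798]
ee_rot: [-3.141, -0.008, 0.425]
wrist_force: [2.7, 2.6, 2.4]
width: 0.0558
```

```bash
python3 -m jog '[[[0,0,-4],[0,0,0.5],1],[[0,0,-8],[0,0,0.5],1],[[0,0,-12],[0,0,0.5],1]]'
```

```text
time: 13.75
tool_pos: [0.4958, 0.3136, 0.0767]
ee_rot: [3.142, -0.0, 0.635]
wrist_force: [0.7, 1.6, -4.4]
width: 0.0555
```

```bash
python3 -m jog '[[[0,0,-4],[0,0,0],1],[[0,0,-8],[0,0,0],1],[[0,0,-12],[0,0,0],1]]'
```

```text
time: 14.05
tool_pos: [0.4962, 0.3136, 0.0766]
ee_rot: [3.141, -0.001, 0.843]
wrist_force: [0.8, 0.1, -3.4]
width: 0.0558
```

It dropped: z fell and the push vanished between yaw 0.43 and 0.63. I'll ease back a few degrees to centre it on the dog, then lower it gently to the floor.

```bash
python3 -c "
from h import *
o=robot.get_obs();print(o['wrist_torque'],o['wrist_force'])"; python3 -m jog '[[[0,0,3],[0,0,0],1],[[0,0,6],[0,0,0.5],1],[[0,0,6],[0,0,1],1],[[0,0,6],[0,0,1.5],1],[[0,0,6],[0,0,1.5],1]]';python3 -c "
from h import *
o=robot.get_obs();print(o['wrist_torque'],o['wrist_force'])"
```

```text
[ 0.07635793 -0.32113724 -0.27644253] [ 0.8059764   0.08500397 -3.44755508]
time: 14.55
tool_pos: [0.4955, 0.3134, 0.0752]
ee_rot: [-3.141, 0.001, 0.738]
wrist_force: [-0.6, 0.8, -4.0]
width: 0.0556
[ 0.00878539 -0.16459537  0.01644715] [-0.61405238  0.75829148 -4.02048806]
```

```bash
python3 -m jog '[[[0,0,0],[0,0,0.5],1],[[0,0,0],[0,0,1],1],[[0,0,0],[0,0,1],1]]'
```

```text
time: 14.85
tool_pos: [0.4956, 0.3135, 0.0747]
ee_rot: [3.142, 0.0, 0.737]
wrist_force: [-0.1, -0.1, -3.7]
width: 0.0555
```

```bash
python3 -m jog '[[[0,0,0],[0,0,0.4],1],[[0,0,0],[0,0,0.4],1]]'
```

```text
time: 15.05
tool_pos: [0.4957, 0.3135, 0.0745]
ee_rot: [3.141, -0.0, 0.737]
wrist_force: [0.2, -0.0, -3.5]
width: 0.0556
```

```bash
python3 -m jog '[[[0,0,0],[0,0,0.5],1],[[0,0,0],[0,0,0.5],1]]'
```

```text
time: 15.25
tool_pos: [0.4957, 0.3135, 0.0744]
ee_rot: [3.141, -0.0, 0.737]
wrist_force: [-0.1, -0.9, -1.8]
width: 0.0557
```

```bash
python3 -m jog '[[[0,0,0],[0,0,0.5],1],[[0,0,0],[0,0,0.5],1]]'
```

```text
time: 15.45
tool_pos: [0.4958, 0.3135, 0.0742]
ee_rot: [3.141, -0.0, 0.737]
wrist_force: [-0.4, -1.2, 1.2]
width: 0.0555
```

The cup is on the floor: z 0.0742, 5.8 mm below the first contact on the dog. I'll let go and retreat.

```bash
python3 -m jog '[[[0,0,0],[0,0,0],0.1],[[0,0,0],[0,0,0],-0.2],[[0,0,0],[0,0,0],-1],[[0,0,0],[0,0,0],-1],[[0,0,0],[0,0,0],-1]]'; python3 -m jog '[[[0,0,0],[0,0,0],-1],[[0,0,0],[0,0,-20],-1],[[0,0,0],[0,0,-60],-1],[[0,0,0],[0,0,-100],-1],[[0,0,0],[0,0,-140],-1]]'; python3 - <<'E'
from b import *
go([.4955,.3135,.2])
for n in('wrist',):
    snap(n,'w11');v=V('w11');P=v.cloud();near=np.hypot(P[...,0]-.496,P[...,1]-.3135)
    q=(near<.04)&(P[...,2]>.1)&(P[...,2]<.13);A=np.c_[P[q][:,:2]-[.496,.3135],np.ones(q.sum())]
    c=np.linalg.lstsq(A,P[q][:,2],rcond=None)[0];print('lid z',c[2],'tilt',c[:2],'ctr',P[q].mean(0),q.sum())
    q=(near<.07)&(abs(P[...,2]-.055)<.006);print('drive top z',np.median(P[q][:,2]))
save(v.im,'w11')
E
```

```text
time: 15.95
tool_pos: [0.4959, 0.3137, 0.0735]
ee_rot: [3.141, -0.001, 0.737]
wrist_force: [0.0, 0.7, -0.9]
width: 0.0768
time: 16.45
tool_pos: [0.4955, 0.3135, 0.2148]
ee_rot: [-3.142, 0.0, 0.737]
wrist_force: [1.3, 0.6, 0.2]
width: 0.094
shift [ 0.  -0.  14.8] at [0.4955 0.3135 0.2148] [-180.     0.    42.2] F [1.3 0.6 0.2] w 0.094 t 16.45
lid z 0.10799455823793921 tilt [ 0.03326865 -0.03826547] ctr [0.49572426 0.31207548 0.10803989] 1811
drive top z 0.053701582567465156
```

```bash
python3 -m jog '[[[0,0,0],[0,45,0],-1],[[0,0,0],[0,90,0],-1],[[0,0,0],[0,135,0],-1],[[0,0,0],[0,135,0],-1],[[0,0,0],[0,135,0],-1]]'; python3 - <<'E'
from b import *
a,_=snap('top','t12');b,_=snap('scene','s12');beam('t12')
v=V('t12');P=v.cloud();near=np.hypot(P[...,0]-.496,P[...,1]-.3135)
q=(near<.035)&(P[...,2]>.09)&(P[...,2]<.13)
if q.sum()>50:
    A=np.c_[P[q][:,:2]-[.496,.3135],np.ones(q.sum())];c=np.linalg.lstsq(A,P[q][:,2],rcond=None)[0];print('lid z',c[2],'tilt',c[:2],q.sum())
save(np.hstack([cv2.resize(a,(400,300)),cv2.resize(b,(400,300))]),'p12')
E
```

```text
time: 17.0
tool_pos: [0.5868, 0.2128, 0.2127]
ee_rot: [-3.141, 0.001, 0.735]
wrist_force: [-0.7, -0.1, 0.8]
width: 0.0937
B slope->tilt -0.161 z at centre 0.0562 513
E slope->tilt -0.1669 z at centre 0.0946 846
brass top 0.1069 tilt from it -0.176
lid z 0.5679 slope -0.454 ctr [0.6312 0.1641 0.5675] 23
```

View pics/p12.png

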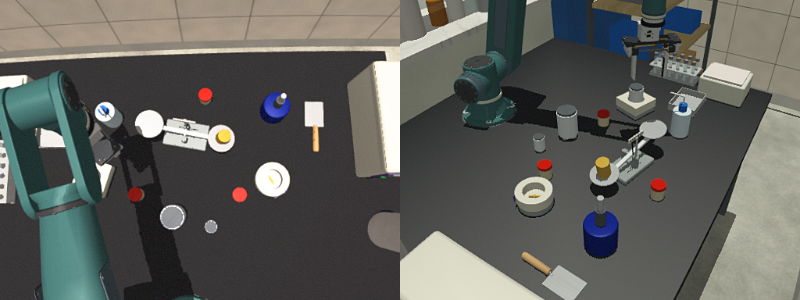

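The views show the cup standing in the square drive and everything else in place. The lid fit suggested a 0.05 rad lean, which is worth checking more carefully.

```bash
python3 - <<'E'
from b import *
snap('wrist','w13')
for tag in('w11','w13','s12'):
    v=V(tag);P=v.cloud();near=np.hypot(P[...,0]-.4957,P[...,1]-.3125)
    for n,q in(('lid',(near<.022)&(P[...,2]>.098)&(P[...,2]<.12)),('drive',(near<.06)&(near>.036)&(abs(P[...,2]-.055)<.006))):
        if q.sum()<50: print(tag,n,q.sum());continue
        X=P[q];A=np.c_[X[:,:2]-[.4957,.3125],np.ones(len(X))];k=np.ones(len(X),bool)
        for _ in range(4):
            c=np.linalg.lstsq(A[k],X[k,2],rcond=None)[0];k=abs(X[:,2]-A@c)<.002
        print(tag,n,c.round(4),k.sum())
print(robot.get_obs()['time'])
s=V('s12');u,w=map(int,s.px([.496,.313,.08]));a=cv2.resize(s.im[w-45:w+45,u-50:u+50],(400,360),interpolation=2)
z=V('w13');u,w=map(int,z.px([.496,.313,.08]));print(u,w);w=min(max(w,60),324);u=min(max(u,67),445);b=cv2.resize(z.im[w-60:w+60,u-66:u+67],(399,360),interpolation=2)
save(np.hstack([a,b]),'p13')
E
```

```text
w11 lid [0.0012 0.0027 0.1088] 1187
w11 drive [-0.0006 -0.0009  0.0538] 3404
w13 lid [-0.0022 -0.0021  0.1087] 1663
w13 drive [ 0.0005 -0.0025  0.0538] 4848
s12 lid [-0.0062 -0.016   0.108 ] 75
s12 drive [ 0.0073 -0.0054  0.0526] 237
17.15
258 64
```

View pics/p13.png

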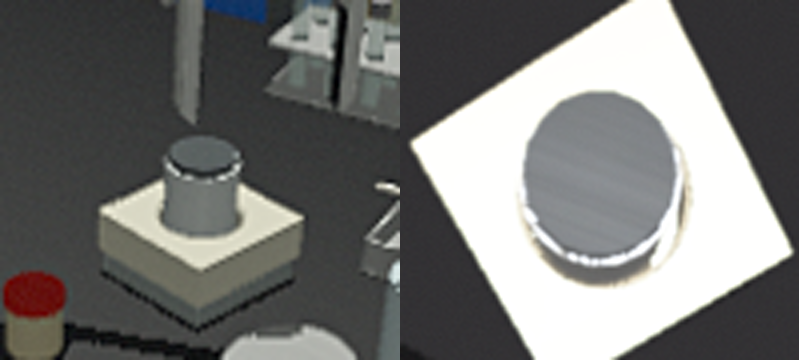

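The cup is upright, with its lid level to about 0.003 rad and 55 mm above the drive top, exactly fully home. The gripper is clear.

```bash
python3 -c "
from bench import close_job
print(close_job())"
```

```text
the job is handed in; nothing more can be done
None
```

The cup is in the square mixer drive, fully home, upright and released, and I handed the job in at about 17 s.

- **Weighing:** I stood the middle-sized cup on the empty pan near level and let go. The beam settled at about +0.037 rad, and a second reading agreed. That makes the cup about 9 % heavier than the brass weight, so it went to the square drive.
- **Loading:** I turned the cup under about 6–8 N until it dropped over the dog. I had turned slightly too far, with about 0.28 N m on the wrist, close to the dog's 0.3 N m. I eased it back about 6°, then lowered it to the floor of the well and let go.
- **Final checks:** The lid is 55 mm above the drive top and level to about 0.003 rad in two wrist views. The beam is back at its −0.16 stop, nothing else in the pictures looked disturbed, and the gripper was well clear.
- **Checks that disagreed:**
  - A first lid fit showed a 0.05 rad lean, but it included edge pixels, and a tighter fit from the same picture removed it.
  - The coarse scene-camera fit gave about 0.016 rad, from only 75 pixels.
  - The brass-top height gave a tilt of 0.026 rad, which also means heavier.

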